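Serve an oatcake with the spatula

ROBOT

A 7-joint arm with a two-finger parallel gripper is mounted at the origin on the work surface. World frame = base frame: x ahead of the robot, y to its left, z up, the work surface at z = 0. Lengths are in m, angles in rad, forces in N, time in s.
With the tool pointing down it reaches from about 0.4 to 0.875 m from the base axis. Payload 4.4 kg.
Tool frame: the origin (TCP) lies midway between the tips of the shut fingers; the grasp point (between the pads) lies env.hold_point_z behind it (env.hold_point_z is the distance from the TCP to the grasp point, in m); x points along the fingers, z is the direction in which the jaws open and shut, and the axes are right-handed (so a half turn about x gives the same grasp; the last joint's range is limited). The gripper opens to 85 mm and grips with 20 to 120 N. Pads are 22 mm wide; open, the fingers measure 114 mm over their backs; the gripper's body (76 mm by 85 mm) begins 54 mm behind the grasp point. The pads swing forward as they close: fully open they stand 13 mm farther back than shut.
Start: joints at [-1.181, 0.628, 0.038, 1.517, -0.027, 0.996, -0.02], TCP at [0.286, 0.584, 0.231] pointing down, gripper open.
Joint ranges: [-3.06, 3.06], [-0.37, 2.12], [-1.25, 1.32], [0.18, 2.47], [-1.1, 4.24], [0.23, 1.98], [-2.94, 2.94]. Speed limits (rad/s): [2.57, 2.57, 3.14, 3.14, 3.14, 3.14, 3.14].

INTERFACE

Orientations are given as [roll, pitch, yaw] about the fixed x, y, z axes, in that order (R = Rz(yaw) Ry(pitch) Rx(roll)).
In Python, from rig import env, planner, imaging, spotter, get_t, get_qpos, get_qvel, get_tau, get_tool_pos, get_tcp_rot, get_contact_force, get_moment, get_width gives the robot as it stands. Calls block until the motion is done:
- env.move_to(position, orientation): joint-space move of the TCP to a pose.
- env.movel(position, rot=None, vel=0.15, stop_force=None): straight line of the TCP; rot=None keeps the orientation; vel is the mean speed in m/s. With stop_force (N) it stops when the force on the tool has changed by that much, and returns True; else False.
- env.set_joints(angles): joint-space move.
- env.grip(opening, squeeze=None): finger opening in m; squeeze is the grip in N (None keeps the last); returns when the fingers have stopped.
- env.pause(seconds).
- planner.solve_ik(position, orientation): joint angles nearest the present ones, or None.
- imaging.camera(name): name is "scene" or "top"; returns the picture (384x512x3 uint8, red, green, blue); there is no depth.
- imaging.camera_model(name): a dict with "intrinsics" (3x3 intrinsics, pixels), "xyz" and "rotation" of the camera in the world. Camera axes: x right, y up, looking along -z (the intrinsics and any distortion apply to the point x, -y, -z); pixel columns grow to the right and rows downward; lengths in m; the calibration is good to about 2 mm. A picture is of the moment at which its call begins. camera_model takes no time and is no camera call.
A pose or a line that the arm cannot do raises env.IKError and nothing moves.
- env.finish_job(): hands the job in, once; it reports no verdict.
Trained networks look in the newest picture that a camera, given by its name, has taken for a name from the list of things; names that differ only in an ending like _2 or _b are one class to them, and where a whole thing is asked for, a point or a joint stands for the part that bears it (a point fixed in the world has none). Each returns a list of dicts, best first, with "confidence" (0 to 1); they miss things now and then, are a little off and sometimes report something else, mostly with a low value. They report only what shows in the picture. A call takes as long as a camera call. They do not tell look-alikes from the thing itself.
- spotter.look_for(camera, query): "bbox" ([left, top, right, bottom] in pixels, round what is visible of it).
- spotter.pinpoint(camera, query): "at" ([column, row] in pixels: a listed point, or the origin of a listed thing).
Readings, each from a call of its own:
- get_t(): time.
- get_qpos(): joint angles.
- get_qvel(): joint speeds.
- get_tau(): joint torques, N m.
- get_tool_pos(): TCP position.
- get_tcp_rot(): TCP orientation.
- get_contact_force(): force on the tool from outside, world axes, zero at the start.
- get_moment(): the same for the moment, N m.
- get_width(): finger opening in m.
Only numpy, scipy, OpenCV 4.12 (cv2) and the standard library are available. Lean on these libraries where they do the work, as an engineer would, in place of code of your own. Each camera call takes 0.05 s, during which the arm holds its last target. There are 200 camera calls.

TASK

Lift the lime spatula out of its blue dock, where only its neck and blade can be reached, lay it flat on the table clear of the dock and let go, then take it again by its white handle. Slide the blade under the oatcake in the snack shelter, lift the oatcake out on it and set it gently down, flat and centred across the two wooden rails of the snack stand; then draw the spatula out and leave it lying flat on the table, clear of the stand and the dock. The oatcake is brittle, so touch it with the spatula only, do not press, drop or tip it, and leave the ramekin, snack pot and pegboard toy where they are.

Things in the scene. Friction and masses are not known exactly. Their poses are not given: they have to be found in the camera images.
- spatula: Lime spatula (mm), 272 long, 80 g. Origin under the blade's centre, +x along the tool to the blade's tip, z up. Blade x -50 to 50, 50 wide, 2 thick; riser x -62 to -50, 48 high; level neck x -102 to -62 and white handle x -222 to -102; a foot under the handle's end, x -222 to -208, reaches z 0, so it stands by itself on the table with the blade flat.
- spatula_neck (a point): Middle of the spatula's level lime neck, at x -83, z 40 mm in the spatula's frame (above the blade's underside). The neck is a bar 40 long, 14 wide, 16 tall.
- spatula_handle (a point): Point on the axis of the spatula's level white handle, 7 mm ahead of its middle, at x -155, z 40 mm in the spatula's frame. The handle is a bar 120 long, 18 wide, 18 tall.
- dock: Fixed blue channel, open above and at the front, hugging the spatula's handle at the start so that no finger fits beside it: inner width 26, outer 46, walls 56 mm high, no floor. Origin at table height, middle of the open front end; +x points out of it along the spatula, whose origin starts at x 104; channel runs back to x -133. Lift the spatula straight up over 25 mm to clear it.
- shelter: Fixed snack shelter, no floor, open above the oatcake. Origin at table height on its centre line, near the oatcake's centre; +x points from the open mouth in to the back wall, the way the blade goes. Orange back wall 30 mm high, inner face at x 60. Clear side walls 78 high, x -100 to 66, inner faces at y +-56.
- shelter_band (a point): Middle of the underside of the shelter's orange roof band, 72 mm above the table, at x -72 in the shelter's frame. It bridges the mouth from x -100 to -45, its top at z 78. Blade, neck and handle pass under it, the gripper does not: hold the spatula behind the neck.
- oatcake: Round tan rigid oatcake, 96 across, 13 mm thick, about 40 g. Origin: centre of its underside, which is flat to radius 38 and bevelled up to radius 48 at z 6, so that the 2 mm blade gets under its edge. It slides ahead of the blade until it meets the shelter's back wall, then rides up onto the blade.
- stand: Fixed wooden stand: two rails along its x, each 100 long, 14 wide, 30 mm high, centred at y +-39; the gap between is 64 wide, open at both ends and down to the table. Origin at table height, centre of the gap. The oatcake goes over it on the rail tops; the blade fits down in the gap along x, tip to +x (away from the robot), and is drawn out to -x.
- ramekin: Bystander: white ceramic ramekin, 80 mm across the rim, 45 high; origin under its centre
- snack_pot: Bystander: clear snack pot with a yellow twist cap, 68 mm across, 74 high; origin under its centre
- pegboard: Bystander: wooden pegboard toy, 60 (x) by 124 (y) by 28 mm with three coloured pegs along its y, 60 high in all; origin under its centre
Things that resemble listed ones, but are neither listed nor needed, are in the scene too. There is more than one size of the oatcake; the one meant has the size given above.

How it is judged:
By the outcome, as a careful person would: the job done as asked, in the order asked, and still so for the second after the job is handed in, with the robot touching nothing.
It also fails if it takes over 72 s, if anything falls off the work surface, if the arm or the gripper's body presses on something with over 40 N, if the wrist force passes 120 N, or if a joint passes its speed limit or range.

## Working session

There is one attempt and no reset: what is moved stays moved. The work goes in short steps, each a Python script; the robot and the scene stay as the last script left them, time stands still between calls to the robot, and variables do not carry over. Pictures are saved under pics/ and viewed, about 8 in all and at most 12, crops included, and the job is handed in when it is done.

```bash
ls; mkdir -p pics; cat > h.py <<'E'
from rig import env, planner, imaging, spotter, get_t, get_qpos, get_tool_pos, get_tcp_rot, get_contact_force, get_width
import numpy as np, cv2
def snap(cam,name):
    im=imaging.camera(cam); cv2.imwrite(f'pics/{name}.png',cv2.cvtColor(im,cv2.COLOR_RGB2BGR)); return im
def ray(cam,px,z=0.):
    m=imaging.camera_model(cam); K=np.array(m['intrinsics']); R=np.array(m['rotation']); c=np.array(m['xyz'])
    d=np.array(m.get('distortion',np.zeros(5)),float)
    u=cv2.undistortPoints(np.array([[px]],float),K,d)[0,0]
    v=R@np.array([u[0],-u[1],-1.]); return c+v*(z-c[2])/v[2]
def proj(cam,P):
    m=imaging.camera_model(cam); K=np.array(m['intrinsics']); R=np.array(m['rotation']); c=np.array(m['xyz'])
    d=np.array(m.get('distortion',np.zeros(5)),float)
    q=(np.atleast_2d(P)-c)@R; q=q*[1,-1,-1]
    return cv2.projectPoints(q,np.zeros(3),np.zeros(3),K,d)[0][:,0]
E
python3 - <<'E'
from h import *
np.set_printoptions(precision=3,suppress=True)
for c in('scene','top'):
    snap(c,c+'0'); m=imaging.camera_model(c); print(c,{k:(np.round(v,3).tolist() if not isinstance(v,str) else v) for k,v in m.items()})
    for q in ['spatula','spatula_neck','dock','shelter','shelter_band','oatcake','stand','ramekin','snack_pot','pegboard']:
        print(q,[(np.round(r['at'],1).tolist(),round(r['confidence'],2),ray(c,r['at'],{'spatula_neck':.04,'shelter_band':.072}.get(q,0))[:2].round(3).tolist()) for r in spotter.pinpoint(c,q)[:3]])
print(get_t(),env.hold_point_z,get_tcp_rot(),get_tool_pos())
E
```

```text
pics
scene {'intrinsics': [[487.989, 0.0, 254.974], [0.0, 487.989, 184.176], [0.0, 0.0, 1.0]], 'xyz': [1.613, -0.156, 1.027], 'rotation': [0.827, -0.015, 1.318]}Traceback (most recent call last):
  File "<stdin>", line 6, in <module>
  File "h.py", line 9, in ray
    v=R@np.array([u[0],-u[1],-1.]); return c+v*(z-c[2])/v[2]
                                                        ~^^^
IndexError: invalid index to scalar variable.
```

```bash
sed -i "s/R=np.array(m\['rotation'\])/R=Rot.from_euler('xyz',m['rotation']).as_matrix()/; s/^import numpy as np, cv2/import numpy as np, cv2\nfrom scipy.spatial.transform import Rotation as Rot/" h.py
python3 - <<'E'
from h import *
np.set_printoptions(precision=3,suppress=True)
for c in('scene','top'):
    snap(c,c+'0'); m=imaging.camera_model(c); print(c,{k:(np.round(v,3).tolist() if not isinstance(v,str) else v) for k,v in m.items()})
    for q in ['spatula','spatula_neck','dock','shelter','shelter_band','oatcake','stand','ramekin','snack_pot','pegboard']:
        print(q,[(np.round(r['at'],1).tolist(),round(r['confidence'],2),ray(c,r['at'],{'spatula_neck':.04,'shelter_band':.072}.get(q,0))[:2].round(3).tolist()) for r in spotter.pinpoint(c,q)[:3]])
print(get_t(),env.hold_point_z,get_tcp_rot(),get_tool_pos())
E
```

```text
scene {'intrinsics': [[487.989, 0.0, 254.974], [0.0, 487.989, 184.176], [0.0, 0.0, 1.0]], 'xyz': [1.613, -0.156, 1.027], 'rotation': [0.827, -0.015, 1.318]}
spatula [([207.9, 206.3], 0.87, [0.598, -0.02]), ([207.4, 237.3], 0.42, [0.716, -0.043])]
spatula_neck [([208.2, 221.3], 0.62, [0.694, -0.035])]
dock [([210.3, 239.5], 0.77, [0.726, -0.037])]
shelter [([300.9, 182.2], 0.69, [0.562, 0.281])]
shelter_band [([280.1, 169.9], 0.68, [0.569, 0.207])]
oatcake [([331.8, 217.3], 0.9, [0.726, 0.321])]
stand [([135.1, 232.7], 0.61, [0.652, -0.236])]
ramekin [([268.6, 153.2], 0.63, [0.4, 0.222])]
snack_pot [([288.0, 231.4], 0.86, [0.749, 0.181])]
pegboard [([144.6, 260.5], 0.75, [0.757, -0.219])]
top {'intrinsics': [[362.538, 0.0, 258.981], [0.0, 362.538, 201.418], [0.0, 0.0, 1.0]], 'xyz': [0.479, 0.118, 0.991], 'rotation': [0.127, 0.019, -1.59]}
spatula [([313.4, 198.5], 0.67, [0.61, -0.016])]
spatula_neck [([321.1, 162.7], 0.95, [0.701, -0.035])]
dock [([318.9, 159.0], 0.94, [0.721, -0.035])]
shelter [([205.1, 208.7], 0.93, [0.588, 0.283])]
shelter_band [([231.7, 213.3], 0.83, [0.567, 0.203]), ([317.1, 160.9], 0.48, [0.699, -0.019])]
oatcake [([205.9, 211.5], 0.95, [0.581, 0.281]), ([190.1, 163.8], 0.8, [0.716, 0.325])]
stand [([391.2, 184.4], 0.79, [0.645, -0.231])]
ramekin [([227.0, 268.3], 0.8, [0.426, 0.224])]
snack_pot [([203.0, 208.7], 0.73, [0.589, 0.289]), ([244.3, 152.7], 0.62, [0.744, 0.172])]
pegboard [([383.5, 147.0], 0.79, [0.751, -0.217])]
1.2 0.0187 [1.885 1.571 3.   ] [0.286 0.584 0.231]
```

View pics/scene0.png

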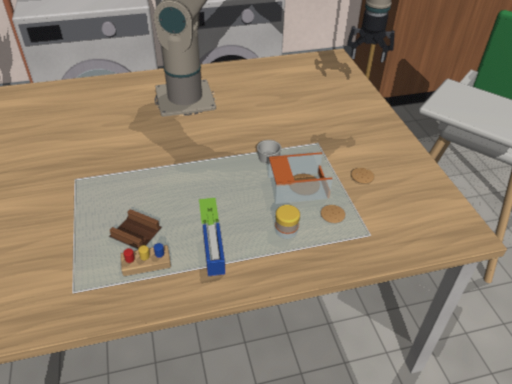

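View pics/top0.png

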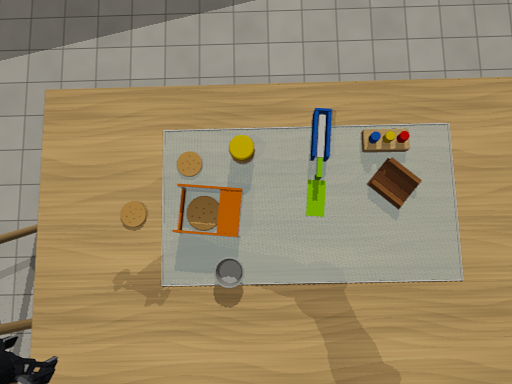

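```bash
python3 - <<'E'
import cv2,numpy as np
t=cv2.imread('pics/top0.png');s=cv2.imread('pics/scene0.png')
def crop(im,x,y,w,h,k):
    o=cv2.resize(im[y:y+h,x:x+w],None,fx=k,fy=k,interpolation=cv2.INTER_CUBIC)
    for i in range(0,w,10):
        cv2.line(o,(i*k,0),(i*k,4+4*((x+i)%50==0)),(0,0,255),1)
        if i%20==0: cv2.putText(o,str(x+i),(i*k,18),0,.35,(0,0,255),1)
    for i in range(0,h,10):
        cv2.line(o,(0,i*k),(6,i*k),(0,0,255),1)
        if i%20==0 and i: cv2.putText(o,str(y+i),(8,i*k+4),0,.35,(0,0,255),1)
    return o
A=crop(t,295,95,60,130,4) #240x520
B=crop(t,355,145,75,75,4) #300
C=crop(t,170,175,80,70,4)
D=crop(s,105,205,65,50,4)
o=np.zeros((600,800,3),np.uint8)
o[:520,:240]=A;o[:300,245:545]=B;o[305:585,245:565]=C;o[:200,548:800]=D[:,:252]
cv2.imwrite('pics/crop0.png',o)
E
```

```text
(no output)
```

View pics/crop0.png

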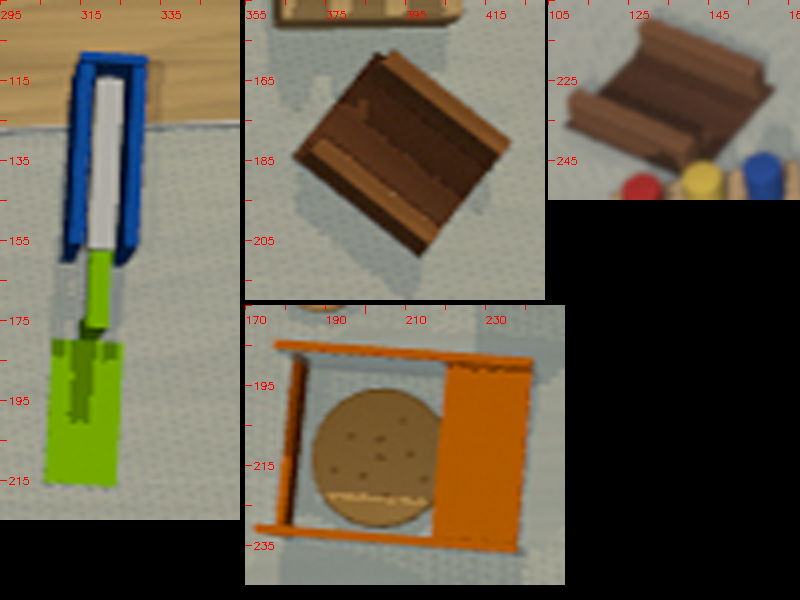

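```bash
python3 - <<'E'
from h import *
np.set_printoptions(precision=4,suppress=True)
def fit(name,model,px,z):
    W=np.array([ray('top',p,z)[:2] for p in px]); M=np.array(model,float)
    a=W-W.mean(0);b=M-M.mean(0)
    th=np.arctan2((b[:,0]*a[:,1]-b[:,1]*a[:,0]).sum(),(b*a).sum())
    R=np.array([[np.cos(th),-np.sin(th)],[np.sin(th),np.cos(th)]])
    t=W.mean(0)-R@M.mean(0); print(name,'yaw',np.degrees(th).round(2),'t',t,'res',np.abs(W-(M@R.T+t)).max().round(4))
    return th,t
fit('blade',[(.05,.025),(.05,-.025),(-.05,.025),(-.05,-.025)][:0] or [(.05,-.025),(.05,.025),(-.05,-.025),(-.05,.025)],[(306,215.75),(324.25,216.75),(308,180),(325.75,180.75)],.002)
# stand +x = up-left in image; left(y+) = lower-left rail
th,t=fit('stand',[(.05,-.046),(-.05,-.046),(-.05,-.032),(.05,-.032),(.05,.032),(.05,.046),(-.05,.032),(-.05,.046)],
 [(392.5,158),(421.25,180.5),(418.2,183.75),(389.5,159.5),(373.25,180),(370,183),(403.75,202.5),(400.75,205.75)],.03)
W=[ray('top',p,.078)[:2] for p in [(220.25,188.75),(242,188.25),(238.25,236.75),(216.75,233)]]
print('band',np.array(W))
# dock: top z .056, corners back-left outer, back-right outer, front-left outer, front-right outer
print('dock',[ray('top',(295+x/4,95+y/4),.056)[:2] for x,y in[(82,53),(148,57),(66,247),(135,250)]])
print('walls top', [ray('top',(170+(x-245)/4,175+(y-305)/4),.078)[:2] for x,y in[(277,344),(533,360),(256,529),(518,551)]])
print('backwall', [ray('top',(170+(x-245)/4,175+(y-305)/4),.03)[:2] for x,y in[(305,362),(292,527)]])
print('oat', ray('top',(170+(378-245)/4,175+(458-305)/4),.008)[:2])
print(proj('scene',[[.6,0,0]]),ray('scene',[207.9,206.3]))
E
```

```text
blade yaw 175.2 t [ 0.6108 -0.0229] res 0.0007
stand yaw 48.87 t [ 0.6473 -0.234 ] res 0.0036
band [[0.6302 0.2309]
 [0.6303 0.1753]
 [0.5072 0.1863]
 [0.5177 0.2404]]
dock [array([ 0.8467, -0.0233]), array([ 0.8427, -0.0672]), array([ 0.7139, -0.0076]), array([ 0.7108, -0.0528])]
walls top [array([0.643 , 0.3394]), array([0.629 , 0.1753]), array([0.5249, 0.3516]), array([0.5079, 0.1863])]
backwall [array([0.6389, 0.332 ]), array([0.5282, 0.3399])]
oat [0.5751 0.2865]
[[214.7729 205.7288]] [ 0.5976 -0.0202  0.    ]
```

```bash
cat >> h.py <<'E'
def ori(yaw,flip=0):
    zt=np.array([-np.sin(yaw),np.cos(yaw),0])*(-1 if flip else 1); xt=np.array([0,0,-1.]); yt=np.cross(zt,xt)
    return Rot.from_matrix(np.c_[xt,yt,zt]).as_euler('xyz')
def tcp(o,z,yaw,g):
    d=np.array([np.cos(yaw),np.sin(yaw)]); p=np.array(o)+g*d
    return np.r_[p,z+.040-env.hold_point_z-.001]
NECK,HAND=-.083,-.155
D0=np.radians(174.7); O0=np.array([.6105,-.0225])
SY=np.radians(85.0); SO=np.array([.5779,.2790]); SD=np.array([np.cos(SY),np.sin(SY)]); SL=np.array([-SD[1],SD[0]])
TY=np.radians(48.9); TO=np.array([.6473,-.234]); TD=np.array([np.cos(TY),np.sin(TY)]); TL=np.array([-TD[1],TD[0]])
LAY=SO+.003*SL-.185*SD
E
python3 - <<'E'
from h import *
np.set_printoptions(precision=2,suppress=True)
print(LAY)
for f in(0,1):
  print(f)
  for n,o,z,y,g in [('neck',O0,.0,D0,NECK),('up',O0,.1,D0,NECK),('lay',LAY,0,SY,NECK),('hand',LAY,0,SY,HAND),('in',SO,0,SY,HAND),('stand',TO,.05,TY,HAND),('out',TO-.14*TD,.0,TY,HAND)]:
    print(n,tcp(o,z,y,g),planner.solve_ik(tcp(o,z,y,g),ori(y,f)))
E
```

```text
[0.56 0.09]
0
neck [ 0.69 -0.03  0.02] [-0.32  1.03  0.62  1.53 -0.74  0.82 -1.08]
up [ 0.69 -0.03  0.12] [-0.35  0.92  0.7   1.49 -0.66  0.98 -1.14]
lay [0.55 0.01 0.02] [ 0.19  0.84 -0.41  1.93  0.66  0.51  2.36]
hand [ 0.55 -0.06  0.02] [ 0.34  0.84 -0.43  1.94  0.69  0.51  2.46]
in [0.56 0.12 0.02] [-0.01  0.86 -0.42  1.86  0.62  0.55  2.22]
stand [ 0.55 -0.35  0.07] [ 0.76  0.85 -0.4   1.64  0.44  0.75  2.58]
out [ 0.45 -0.46  0.02] [ 1.13  0.99 -0.69  1.66  0.83  0.81  2.49]
1
neck [ 0.69 -0.03  0.02] [ 0.06  0.94 -0.1   1.51  0.12  0.69  1.38]
up [ 0.69 -0.03  0.12] [ 0.03  0.81 -0.04  1.48  0.04  0.86  1.45]
lay [0.55 0.01 0.02] [-0.2   0.82  0.2   1.94 -0.37  0.41  0.19]
hand [ 0.55 -0.06  0.02] [-0.06  0.81  0.17  1.95 -0.33  0.4   0.28]
in [0.56 0.12 0.02] [-0.4   0.84  0.21  1.87 -0.35  0.47 -0.03]
stand [ 0.55 -0.35  0.07] [ 0.3   0.86  0.4   1.65 -0.46  0.72  0.2 ]
out [ 0.45 -0.46  0.02] [ 0.69  0.89  0.1   1.68 -0.14  0.58  0.15]<sys>:0: UserWarning: Gimbal lock detected. Setting third angle to zero since it is not possible to uniquely determine all angles.
```

```bash
python3 - 2>/dev/null <<'E'
from h import *
t=get_t()
o=ori(D0,1)
env.move_to(tcp(O0,.10,D0,NECK),o); print('move',get_t()-t)
env.grip(.05,60)
env.movel(tcp(O0,.0,D0,NECK),vel=.12); print(get_t()-t,get_contact_force())
im=snap('top','g1'); 
env.grip(0,60); print(get_width(),get_t()-t,get_contact_force())
env.movel(tcp(O0,.005,D0,NECK),vel=.05); env.movel(tcp(O0,.075,D0,NECK),vel=.08)
print(get_width(),get_t()-t,get_contact_force())
snap('scene','g2')
a=cv2.imread('pics/g1.png')[80:230,250:400];b=cv2.imread('pics/g2.png')[130:280,130:280]
cv2.imwrite('pics/g.png',cv2.resize(np.hstack([a,b]),None,fx=2.6,fy=2.6,interpolation=cv2.INTER_CUBIC))
E
```

```text
move 2.6333
4.0583 [-0.07739239 -0.36893663  1.0730089 ]
0.012828740528606834 4.5249999999999995 [-0.65045461 -0.05927721  2.47343481]
0.012997219016337509 5.8 [ 0.21347918  0.52133665 -0.49793581]
```

View pics/g.png

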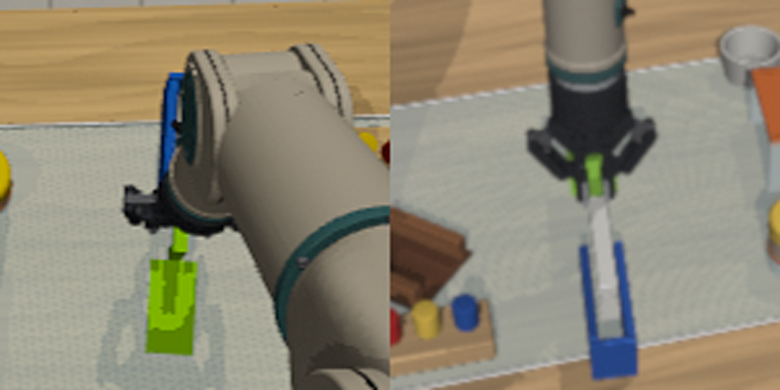

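```bash
python3 - 2>/dev/null <<'E'
from h import *
np.set_printoptions(precision=4,suppress=True)
t=get_t()
env.movel(tcp(O0,.095,D0,NECK),vel=.1)
env.movel(tcp(LAY,.095,SY,NECK),ori(SY,1),vel=.06); print('rot',get_t()-t)
env.movel(tcp(LAY,.010,SY,NECK),vel=.12)
print(env.movel(tcp(LAY,-.003,SY,NECK),vel=.02,stop_force=4),get_tool_pos()-tcp(LAY,0,SY,NECK),get_contact_force())
env.grip(.05); env.movel(tcp(LAY,.09,SY,NECK),vel=.15)
print(get_t()-t)
env.move_to(tcp(LAY-.03*SD,.09,SY,HAND),ori(SY,1))
snap('top','l1');snap('scene','l2')
for c in('top','scene'):
  for q in('spatula','spatula_neck','spatula_handle'):
    print(c,q,[(np.round(r['at'],1),round(r['confidence'],2),ray(c,r['at'],.04 if '_' in q else 0)[:2]) for r in spotter.pinpoint(c,q)[:2]])
print(get_t())
d=SD; print('exp',LAY,LAY+NECK*d,LAY+HAND*d)
a=cv2.imread('pics/l1.png')[140:290,200:350];b=cv2.imread('pics/l2.png')[110:260,170:320]
cv2.imwrite('pics/l.png',cv2.resize(np.hstack([a,b]),None,fx=2.6,fy=2.6,interpolation=cv2.INTER_CUBIC))
E
```

```text
rot 2.9667000000000003
True [0.0003 0.0001 0.0004] [-1.1969  0.6875  5.6047]
5.5333
top spatula [(array([273.3, 220.3]), 0.56, array([0.5526, 0.0957]))]
top spatula_neck [(array([305.6, 216.5]), 0.65, array([0.5578, 0.0116]))]
top spatula_handle [(array([334.2, 221. ]), 0.74, array([ 0.5445, -0.0626]))]
scene spatula [(array([240.3, 188.6]), 0.68, array([0.5456, 0.0904])), (array([302.9, 183.1]), 0.26, array([0.5669, 0.286 ]))]
scene spatula_neck [(array([215.1, 182.9]), 0.83, array([0.5452, 0.0133]))]
scene spatula_handle [(array([188.6, 184.8]), 0.82, array([ 0.535 , -0.0648])), (array([207.2, 238.7]), 0.5, array([ 0.756 , -0.0492]))]
13.475
exp [0.5588 0.095 ] [0.5516 0.0123] [ 0.5453 -0.0594]
```

View pics/l.png

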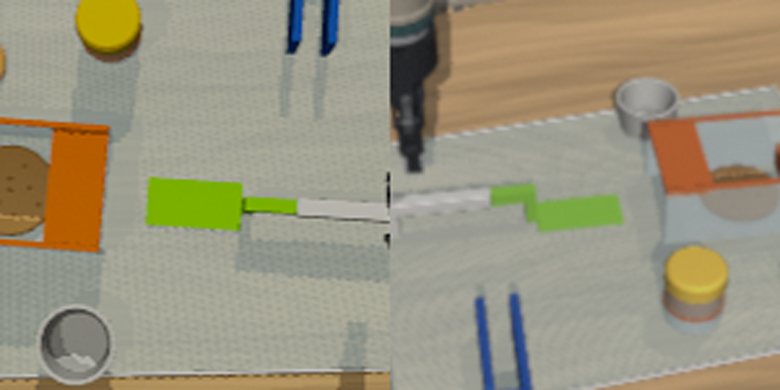

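```bash
python3 - 2>/dev/null <<'E'
from h import *
np.set_printoptions(precision=4,suppress=True)
im=cv2.cvtColor(cv2.imread('pics/l1.png'),cv2.COLOR_BGR2HSV)
m=cv2.inRange(im,(35,150,80),(50,255,255)); m[:, :200]=0
c=max(cv2.findContours(m,0,2)[0],key=cv2.contourArea); mm=np.zeros_like(m); cv2.drawContours(mm,[c],-1,255,-1)
mm[:,295:]=0
P=np.array([ray('top',(x,y),.002)[:2] for y,x in np.argwhere(mm)])
col=np.argwhere(mm)[:,1]; k=(col<292); P=P[k]
f=(P-LAY)@np.c_[SD,SL]; print('extent',f.min(0),f.max(0))
b=cv2.minAreaRect((P*1e4).astype(np.float32)); print(b)
W=np.array([ray('top',p,.002)[:2] for p in[(257.3,208.5),(293.5,210.4),(292.3,228.5),(256.5,226.9)]]); print(W,W.mean(0))
v=W[0]+W[3]-W[1]-W[2]; print(np.degrees(np.arctan2(v[1],v[0])))
# oatcake colour fit
o=cv2.inRange(im,(8,100,60),(22,190,200)); o[:, :165]=0;o[:,260:]=0
print('len',np.linalg.norm(v)/2)
E
```

```text
extent [-0.0491 -0.025 ] [0.0467 0.0245]
((5588.86376953125, 937.5623779296875), (958.1271362304688, 494.5532531738281), 85.0826416015625)
[[0.5857 0.1388]
 [0.5784 0.0398]
 [0.529  0.0446]
 [0.5353 0.1419]] [0.5571 0.0913]
86.03265886095748
len 0.09835705815159675
```

```bash
python3 - 2>/dev/null <<'E'
from h import *
np.set_printoptions(precision=4,suppress=True)
t=get_t()
S=lambda s:SO+.003*SL+s*SD
o=ori(SY,1)
env.movel(tcp(LAY,.09,SY,HAND),o,vel=.15)
env.movel(tcp(LAY,0,SY,HAND),vel=.12); env.grip(0,110)
print('w',get_width(),get_t()-t,get_contact_force())
env.movel(tcp(S(-.10),0,SY,HAND),vel=.08); print(get_contact_force(),get_t()-t)
r=env.movel(tcp(S(.000),0,SY,HAND),vel=.05,stop_force=6); print(r,get_contact_force(),(get_tool_pos()[:2]-tcp(S(0),0,SY,HAND)[:2])@SD)
r=r or env.movel(tcp(S(.011),0,SY,HAND),vel=.03,stop_force=6); print(r,get_contact_force(),(get_tool_pos()[:2]-tcp(S(0),0,SY,HAND)[:2])@SD,get_t()-t)
snap('top','i1');snap('scene','i2')
a=cv2.imread('pics/i1.png')[140:270,150:280];b=cv2.imread('pics/i2.png')[120:250,230:360]
cv2.imwrite('pics/i.png',cv2.resize(np.hstack([a,b]),None,fx=3,fy=3,interpolation=cv2.INTER_CUBIC))
E
```

```text
w 0.016390492322673283 1.6500000000000004 [-0.3505  0.453   6.0915]
[ 0.2328 -2.984   6.5131] 2.8583000000000016
False [-0.3782 -6.265   6.7794] -0.0024330965204366543
False [ 0.1806 -4.5014  6.6644] 0.009396442103344005 5.525
```

View pics/i.png

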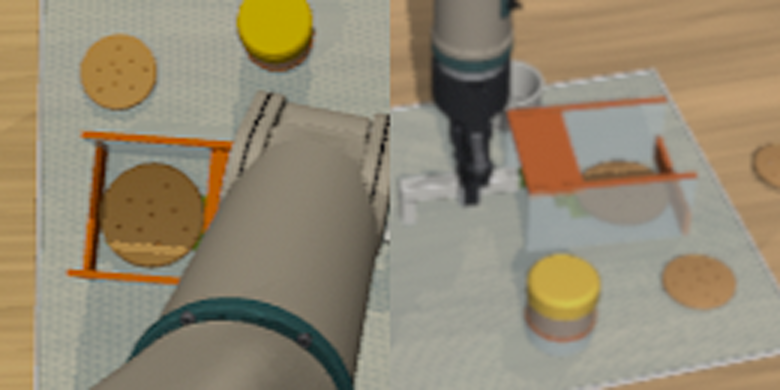

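```bash
python3 - 2>/dev/null <<'E'
from h import *
np.set_printoptions(precision=4,suppress=True)
def oat(name,z):
    im=cv2.imread(f'pics/{name}.png'); h=cv2.cvtColor(im,cv2.COLOR_BGR2HSV)
    return h
for zz,p in((.008,(200.7,211.3)),):
    w=ray('top',p,zz)[:2]; print('oat',w,[(w-SO)@SD,(w-SO)@SL])
S=lambda s:SO+.003*SL+s*SD
t=get_t()
x=.0085
env.movel(tcp(S(x),0.0,SY,HAND),vel=.03)
env.movel(tcp(S(x),.012,SY,HAND),vel=.02); print(get_contact_force())
snap('top','j1');snap('scene','j2'); print(get_t()-t,get_t())
for q in ('oatcake',):
  for c in('top','scene'): print(c,[(np.round(r['at'],1),(ray(c,r['at'],.014)[:2]-SO)@np.c_[SD,SL]) for r in spotter.pinpoint(c,q)[:3]])
a=cv2.imread('pics/j1.png')[140:270,150:280];b=cv2.imread('pics/j2.png')[120:250,230:360]
cv2.imwrite('pics/j.png',cv2.resize(np.hstack([a,b]),None,fx=3,fy=3,interpolation=cv2.INTER_CUBIC))
E
```

```text
oat [0.5806 0.2934] [np.float64(0.014626082280568381), np.float64(-0.0014613243533636304)]
[-0.0518  0.7319 -1.5557]
1.0999999999999979 20.2
top [(array([200. , 211.5]), array([ 0.0154, -0.0003])), (array([131.7, 213.3]), array([0.2011, 0.017 ])), (array([189.6, 163.8]), array([ 0.0559, -0.1302]))]
scene [(array([332.8, 216.4]), array([ 0.0529, -0.1539])), (array([302.1, 184.3]), array([-0.0024, -0.0082])), (array([361.7, 175.7]), array([0.1925, 0.0029]))]
```

View pics/j.png

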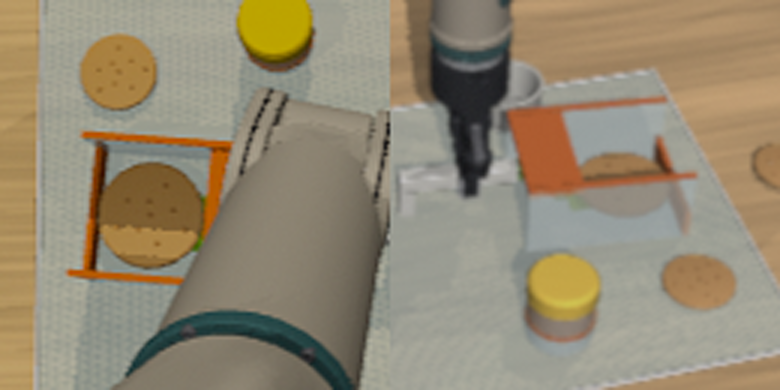

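```bash
python3 - 2>/dev/null <<'E'
from h import *
np.set_printoptions(precision=4,suppress=True)
S=lambda s:SO+.003*SL+s*SD
t=get_t()
env.movel(tcp(S(-.185),.012,SY,HAND),vel=.06); print(get_t()-t)
snap('top','k1');snap('scene','k2'); print(get_t(),get_contact_force())
for c in('top','scene'): print(c,[(np.round(r['at'],1),(ray(c,r['at'],.014)[:2]-S(-.185))@np.c_[SD,SL]) for r in spotter.pinpoint(c,'oatcake')[:3]])
a=cv2.imread('pics/k1.png')[150:270,210:330];b=cv2.imread('pics/k2.png')[120:240,170:290]
cv2.imwrite('pics/k.png',cv2.resize(np.hstack([a,b]),None,fx=3.2,fy=3.2,interpolation=cv2.INTER_CUBIC))
E
```

```text
3.375
23.775 [-0.6374 -0.143  -1.3403]
top [(array([135.3, 214.9]), array([0.3758, 0.0177])), (array([189.7, 164.5]), array([ 0.2404, -0.1313])), (array([272.8, 216.6]), array([ 0.0024, -0.0026]))]
scene [(array([333.2, 216. ]), array([ 0.2395, -0.1556])), (array([241.7, 187.6]), array([-0.0029,  0.0017])), (array([363.1, 177.9]), array([ 0.3785, -0.0107]))]
```

View pics/k.png

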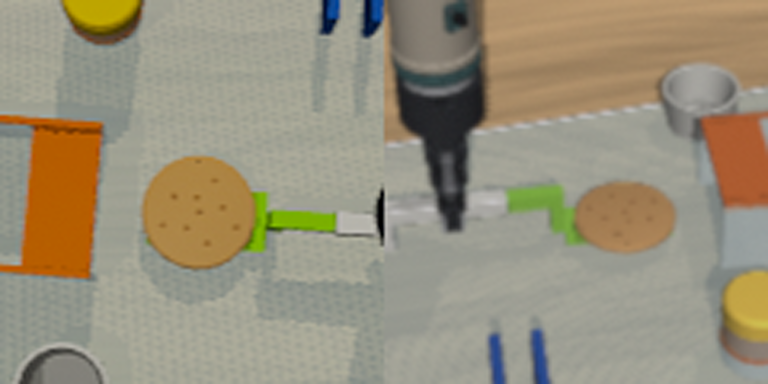

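```bash
cat >> h.py <<'E'
def oatc(name,x0,x1,y0,y1,z):
    im=cv2.cvtColor(cv2.imread(f'pics/{name}.png'),cv2.COLOR_BGR2HSV)
    m=cv2.inRange(im,(8,90,60),(24,255,255)); k=np.zeros_like(m); k[y0:y1,x0:x1]=m[y0:y1,x0:x1]
    k=cv2.morphologyEx(k,cv2.MORPH_CLOSE,np.ones((3,3)))
    c=max(cv2.findContours(k,0,2)[0],key=cv2.contourArea); e=cv2.minAreaRect(c)
    h=cv2.convexHull(c)[:,0].astype(float); W=np.array([ray('top',p,z)[:2] for p in h])
    A=np.c_[2*W,np.ones(len(W))]; s=np.linalg.lstsq(A,(W**2).sum(1),rcond=None)[0]
    return s[:2],np.sqrt(s[2]+s[0]**2+s[1]**2),e
E
python3 - 2>/dev/null <<'E'
from h import *
np.set_printoptions(precision=4,suppress=True)
S=lambda s:SO+.003*SL+s*SD
w,r,e=oatc('k1',250,294,190,245,.020); print(w,r,e,(w-S(-.185))@np.c_[SD,SL])
# green part behind the oatcake
im=cv2.cvtColor(cv2.imread('pics/k1.png'),cv2.COLOR_BGR2HSV); m=cv2.inRange(im,(35,150,80),(50,255,255))
for c0 in (290,291,292):
    rr=np.where(m[195:240,c0])[0]+195; P=[ray('top',(c0,rr.min()-.5),.014)[:2],ray('top',(c0,rr.max()+.5),.014)[:2]]
    print(c0,rr.min(),rr.max(),[(p-S(-.185))@np.c_[SD,SL] for p in P])
E
```

```text
[0.563  0.1006] 0.04733456833327081 ((271.5, 216.0), (34.0, 35.0), 90.0) [ 0.006  -0.0037]
290 210 228 [array([-0.0428, -0.0249]), array([-0.0457,  0.0263])]
291 210 228 [array([-0.0455, -0.0251]), array([-0.0484,  0.0262])]
292 210 227 [array([-0.0482, -0.0252]), array([-0.0509,  0.0233])]
```

```bash
python3 - 2>/dev/null <<'E'
from h import *
def draw(name,cam,x,y,w,h,k):
    im=cv2.imread(f'pics/{name}.png'); o=cv2.resize(im[y:y+h,x:x+w],None,fx=k,fy=k,interpolation=cv2.INTER_CUBIC); raw=o.copy()
    for s in(-1,1):
        c=np.array([[a,s*b] for a,b in((-.05,.032),(.05,.032),(.05,.046),(-.05,.046))])
        P=np.c_[TO+c@np.array([TD,TL]),np.full(4,.03)]
        q=((proj(cam,P)-[x,y]+.5)*k).astype(int); cv2.polylines(o,[q],True,(255,255,0),1)
    return o,raw
a,ar=draw('k1','top',358,148,70,66,5.7); b,br=draw('k2','scene',105,205,65,50,6)
out=np.zeros((600,800,3),np.uint8)
print(a.shape,b.shape)
out[:376,:399]=a[:376,:399]; out[:300,405:795]=b[:300,:390]; rr=cv2.resize(br,None,fx=.9,fy=.9); out[305:305+rr.shape[0],405:405+rr.shape[1]]=rr
r2=cv2.resize(ar,None,fx=.58,fy=.58); out[380:380+r2.shape[0],:r2.shape[1]]=r2[:220]
cv2.imwrite('pics/st.png',out)
E
```

```text
(376, 399, 3) (300, 390, 3)
```

View pics/st.png

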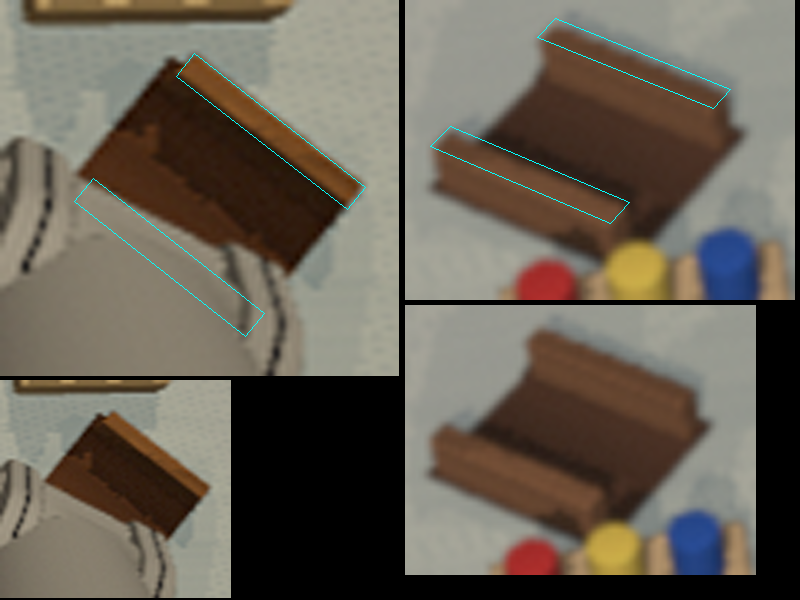

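```bash
cat >> h.py <<'E'
PL=TO-.006*TD+.003*TL
E
python3 - 2>/dev/null <<'E'
from h import *
np.set_printoptions(precision=4,suppress=True)
S=lambda s:SO+.003*SL+s*SD
t=get_t()
env.movel(tcp(S(-.185),.075,SY,HAND),vel=.05); print(get_t()-t)
env.movel(tcp(PL,.075,TY,HAND),ori(TY,1),vel=.08); print(get_t()-t)
env.movel(tcp(PL,.040,TY,HAND),vel=.04); print(get_t()-t)
snap('top','n1');snap('scene','n2'); print(get_t(),get_contact_force())
def draw(name,cam,x,y,w,h,k):
    im=cv2.imread(f'pics/{name}.png'); o=cv2.resize(im[y:y+h,x:x+w],None,fx=k,fy=k,interpolation=cv2.INTER_CUBIC)
    th=np.linspace(0,6.28,60); P=np.c_[TO+.048*np.c_[np.cos(th),np.sin(th)],np.full(60,.048)]
    q=((proj(cam,P)-[x,y]+.5)*k).astype(int); cv2.polylines(o,[q],True,(255,255,0),1)
    return o
a=draw('n1','top',350,140,80,80,5);b=draw('n2','scene',95,185,80,80,5)
cv2.imwrite('pics/n.png',np.hstack([a,b]))
try: w,r,e=oatc('n1',355,425,160,215,.048); print(w,r,e,(w-TO)@np.c_[TD,TL])
except Exception as e: print(e)
E
```

```text
1.4083000000000006
5.2333
6.258299999999998
30.2333 [-1.2574  0.0881 -0.2671]
[ 0.6399 -0.2219] 0.06296141008236852 ((395.6935729980469, 179.44561767578125), (43.2621955871582, 38.88447570800781), 34.508522033691406) [0.0043 0.0136]
```

View pics/n.png

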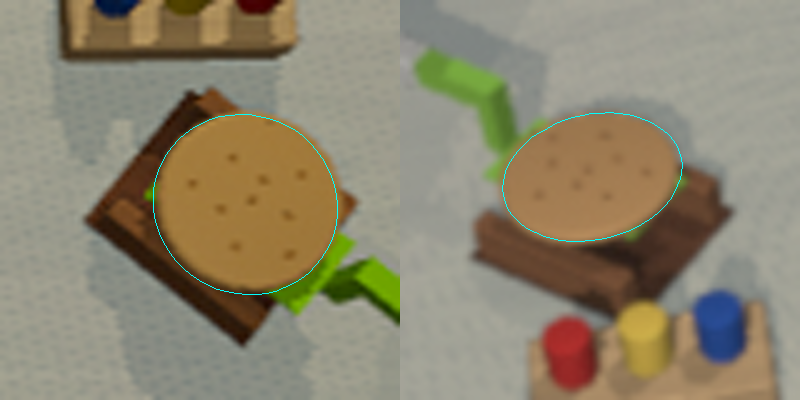

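```bash
python3 - 2>/dev/null <<'E'
from h import *
np.set_printoptions(precision=4,suppress=True)
t=get_t()
r=env.movel(tcp(PL,.024,TY,HAND),vel=.012,stop_force=8); print(r,get_contact_force(),get_t()-t)
if not r:
    r=env.movel(tcp(PL,.012,TY,HAND),vel=.02,stop_force=8); print(r,get_contact_force(),get_tool_pos()-tcp(PL,.012,TY,HAND),get_t()-t)
snap('top','o1');snap('scene','o2')
w=cv2.imread('pics/o1.png')[140:220,350:430];b=cv2.imread('pics/o2.png')[185:265,95:175]
cv2.imwrite('pics/o.png',cv2.resize(np.hstack([w,b]),None,fx=5,fy=5,interpolation=cv2.INTER_CUBIC)); print(get_t())
E
```

```text
False [-0.1475  0.3433 -0.4446] 1.4833999999999996
False [ 0.1579  0.1433 -0.7361] [ 0.     -0.0001  0.    ] 2.233400000000003
32.5667
```

View pics/o.png

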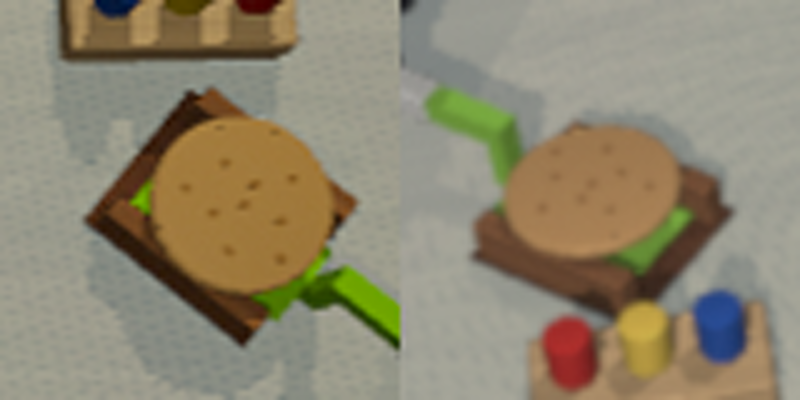

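```bash
python3 - 2>/dev/null <<'E'
from h import *
np.set_printoptions(precision=4,suppress=True)
t=get_t()
O=PL-.16*TD
print(env.movel(tcp(O,.012,TY,HAND),vel=.07,stop_force=8),get_t()-t)
print(env.movel(tcp(O,-.003,TY,HAND),vel=.015,stop_force=3),get_tool_pos()-tcp(O,0,TY,HAND),get_contact_force())
env.grip(.05); env.movel(tcp(O,.14,TY,HAND),vel=.12); print(get_contact_force(),get_t()-t)
p=tcp(O,.14,TY,HAND); env.movel(p+[-.04,-.05,.08],vel=.15)
snap('top','z1');snap('scene','z2'); print(get_t())
for c in('top','scene'):
  for q,z in(('oatcake',.03),('spatula',0),('spatula_neck',.04),('ramekin',0),('snack_pot',0),('pegboard',0)):
    print(c,q,[(np.round(r['at'],1),ray(c,r['at'],z)[:2]) for r in spotter.pinpoint(c,q)[:4]])
w=cv2.imread('pics/z1.png')[120:320,320:500];b=cv2.imread('pics/z2.png')[130:280,40:220]
a=cv2.resize(w,None,fx=2.2,fy=2.2,interpolation=3);b=cv2.resize(b,None,fx=2.2,fy=2.2,interpolation=3)
o=np.zeros((440,792,3),np.uint8);o[:,:396]=a;o[:330,396:]=b
cv2.imwrite('pics/z.png',o)
E
```

```text
False 2.4333000000000027
True [0.    0.    0.001] [-0.7669 -0.154   3.5713]
[-0.321   1.075  -0.4023] 4.900000000000006
38.4
top oatcake [(array([134.5, 215.2]), array([0.5716, 0.4672]))]
top spatula [(array([438.4, 221.4]), array([ 0.5404, -0.3515]))]
top spatula_neck []
top ramekin [(array([231.7, 272.7]), array([0.4136, 0.211 ])), (array([385.4, 144.4]), array([ 0.7584, -0.2223]))]
top snack_pot []
top pegboard [(array([384.6, 140.9]), array([ 0.7685, -0.2207]))]
scene oatcake [(array([133.6, 223. ]), array([ 0.6429, -0.235 ])), (array([333.9, 216. ]), array([0.749 , 0.3144])), (array([359.8, 178.7]), array([0.6195, 0.4497])), (array([ 61.8, 191.4]), array([ 0.4654, -0.4299]))]
scene spatula [(array([ 90.3, 207.6]), array([ 0.5218, -0.3556]))]
scene spatula_neck [(array([ 62.5, 191.2]), array([ 0.4765, -0.4252]))]
scene ramekin [(array([268.9, 153.6]), array([0.4018, 0.2222]))]
scene snack_pot [(array([285.6, 231. ]), array([0.7455, 0.1744]))]
scene pegboard [(array([144.4, 263.1]), array([ 0.7654, -0.2205]))]
```

View pics/z.png

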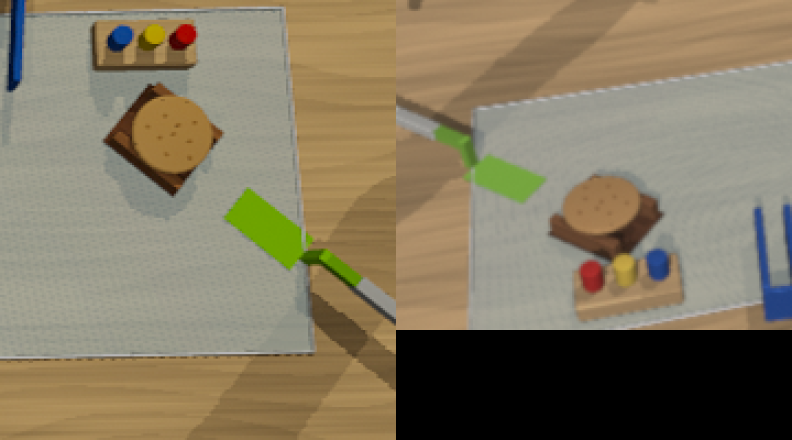

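```bash
python3 - 2>/dev/null <<'E'
from h import *
w=ray('top',(398.6,180.9),.037)[:2]; print((w-TO)@np.c_[TD,TL], get_t())
env.finish_job()
E
```

```text
[-0.00285554 -0.00297731] 39.0
the job is handed in; nothing more can be done
```

The job is done and handed in at about 39 s of the 72 s allowed; the system reported no verdict.

**What I did:**
- I lifted the spatula out of the dock by its neck and laid it flat in front of the shelter. I then let go and took it again by the white handle.
- I slid the blade under the oatcake, lifted it 12 mm and drew it out under the band.
- I carried it to the stand, lowered it onto the rails and drew the spatula out. The spatula now lies flat on the table, clear of the stand and the dock.

**Last checks:**
- **Oatcake:** The final pictures show it flat across both rails. In the top camera it sits about 3 mm off the stand's centre along the rails and 3 mm across them, which is close to how well I can measure.
- **Spatula:** It is flat and released, with its tip about 66 mm from the stand by the commanded pose. The gripper is well clear of everything.
- **Bystanders:** The scene camera puts the ramekin, snack pot and pegboard within about 10 mm of where they started. That is network noise; they look unmoved in the pictures, and I saw no contact with them.
- **Forces:** Tool forces stayed below about 7 N at every point I read them.

**What disagreed:**
- The scene camera sees the stand about 3 mm away from where the top camera does. I trusted the top camera because it matched the robot's own position.
- In the last top picture the networks missed the oatcake on the stand and the snack pot, so I measured the oatcake from the picture by hand. An earlier automatic fit of its outline over the stand also failed, because it merged with the wood.

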